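# Set the sine plate of a sliding-angle test to 30 degrees

### The job

Set the sine plate to 30 degrees for the next sliding-angle test: set the taller of the two gauge block stacks down upright on the plate's base, without dropping it, square and fully under the roller, then bring the raised plate down gently until its roller rests on the stack, and let go. Leave the shorter stack and the other things on the bench where they are.

Things in the scene. Friction and masses are not known exactly. Their poses are not given: they have to be found in the camera images.
- sine_base: Fixed dark steel base of the sine plate, 220 x 112 x 22 mm (x, y, z), flat top. Origin: centre of its underside, on the bench; x points from the free (roller) end to the hinge end, z up. The hinge axis runs along y at x = +85 mm, 32 mm above the origin. On the -y side a slotted steel quadrant, 95 mm high (x 0 to 50 mm), with the plate's clamping nut, reaches out to y = -77 mm.
- seat (a point): Point on the base's flat top, 22 mm above the bench, right below the roller axis when the plate is at 30 degrees; x = -45, y = 0 in the base's frame, axes as the base. The top is bare from here to the free end, 65 mm away. The raised plate roofs this spot: its free edge is 10 to 20 mm farther out and 135 to 145 mm above the base, so a tool can come in only leaning back to the free end (-x).
- tilt_plate (a joint): Angle of the plate in rad: 0 = level, 0.524 = 30 degrees; grows as the free end rises to a stop at 0.74; starts between 0.66 and 0.73. A friction clamp holds it: it stays wherever it is left and never falls; pressing square on it above the roller, about 2 to 4 N lowers it; about 8 N lifts it. Once the roller meets a stack it stops dead.
- plate_top (a point): Point on the plate's top face right above the roller, on its middle line; x along the plate to the hinge, z square to its top face. It lies 150 mm from the hinge axis along the plate and 20 mm off it. The plate is an aluminium slab 210 x 90 x 14 mm with a thin steel panel on top, bare round here; it runs on 45 mm past this point to its free edge.
- roller_mid (a point): Middle of the axis of the steel roller under the plate's free end: 20 mm diameter, 86 mm long, parallel to the hinge axis and 150 mm from it. Its lowest point is 10 mm below this point. When it rests on a stack of height h on the base, the plate's angle is asin(h / 150 mm).
- tall_stack_mid (a point): Centre (half-way up) of the taller gauge block stack: loose, plain steel, two blocks wrung into one solid piece 36 x 30 x 75 mm (x, y, z), about 0.62 kg; z up. Sets 30 degrees.
- short_stack_mid (a point): Centre of the shorter gauge block stack: same steel, 36 x 30 x 50 mm. Not wanted; stays where it is. The two stacks may stand in either place.
- sieve: Black test sieve, 100 mm diameter, 58 mm high, loose. Origin: centre of its underside. Bystander.
- brush: Sieve brush lying on the bench, about 190 mm long along its x, 26 mm high, loose. Origin under its middle. Bystander.
- wash_bottle: White bottle, 64 mm diameter, 160 mm high, loose. Origin: centre of its underside. Bystander.
- weigh_dish: Aluminium weighing dish, 80 mm diameter, 22 mm high, loose. Origin: centre of its underside. Bystander.
- sample_jar: Jar of sample, 70 mm diameter, 85 mm high, loose. Origin: centre of its underside. Bystander.
Not all that is in view belongs to the job. Leave any yellow look-alike of the part that bears tall_stack_mid alone.

How it is judged:
By the outcome, as a careful person would: the job done as asked, in the order asked, and still so for the second after the job is handed in, with the robot touching nothing.
It also fails if it takes over 51 s, if anything falls off the work surface, if the arm or the gripper's body presses on something with over 40 N, if the wrist force passes 120 N, or if a joint passes its speed limit or range.

### The arm

A 7-joint arm with a two-finger parallel gripper is mounted at the origin on the work surface. World frame = base frame: x ahead of the robot, y to its left, z up, the work surface at z = 0. Lengths are in mm, angles in rad, forces in N, time in s.
With the tool pointing down it reaches from about 425 to 1025 mm from the base axis. Payload 9.4 kg.
Tool frame: the origin (TCP) lies at the very end of the fingers, on their centre line; the grasp point (between the pads) lies 19 mm behind it; z points along the fingers, y is the line along which they close (so a half turn about z gives the same grasp; the last joint's range is limited). The gripper opens to 85 mm and grips with 20 to 120 N. Pads are 22 mm wide; open, the fingers measure 114 mm over their backs; the gripper's body (76 mm by 85 mm) begins 54 mm behind the grasp point. The pads swing forward as they close: fully open they stand 13 mm farther back than shut.
Start: joints at [-1.249, 0.599, -0.003, 1.599, 0.002, 0.943, -0.08], TCP at [281.531, 668.105, 231.275] pointing down, gripper open.
Joint ranges: [-2.57, 2.57], [-0.35, 1.97], [-1.29, 1.29], [0.11, 2.56], [-1.05, 4.19], [0.11, 1.86], [-2.63, 2.63]. Speed limits (rad/s): [2.22, 2.22, 3.01, 3.01, 3.14, 3.14, 3.14].

### API

Orientations are given as a unit quaternion [x, y, z, w].
In Python, from workcell import robot gives the robot as it stands. Calls block until the motion is done:
- robot.move_to(position, orientation): joint-space move of the TCP to a pose.
- robot.move_linear(position, v=150, frame=None, stop_force=None): straight line of the TCP; frame=None keeps the orientation; v is the mean speed in mm/s. With stop_force (N) it stops when the force on the tool has changed by that much, and returns True; else False.
- robot.move_j(angles): joint-space move.
- robot.gripper_to(opening, grasp_force=None): finger opening in mm; grasp_force is the grip in N (None keeps the last); returns when the fingers have stopped.
- robot.hold(seconds).
- robot.inverse_kinematics(position, orientation): joint angles nearest the present ones, or None.
- robot.get_state(): the state.
- robot.grab_frame(name): name is "scene" or "top"; returns a dict with "img" (420x560x3 uint8, red, green, blue), "depth" (420x560 float32, mm along the optical axis (not along the pixel's ray), 0 where there is no reading), "intrinsics" (3x3 intrinsics, pixels), "camera_from_world" (4x4, takes a point from world to camera coordinates). Camera axes: x right, y up, looking along -z (the intrinsics and any distortion apply to the point x, -y, -z); pixel columns grow to the right and rows downward; lengths in mm; the calibration is good to about 2 mm. A picture is of the moment at which its call begins.
A pose or a line that the arm cannot do raises robot.IKError and nothing moves.
- robot.hand_in(): hands the job in; it is judged then, once.
Trained networks look in the newest picture that a camera, given by its name, has taken for a name from the list of things; names that differ only in an ending like _2 or _b are one class to them, and where a whole thing is asked for, a point or a joint stands for the part that bears it (a point fixed in the world has none). Each returns a list of dicts, best first, with "confidence" (0 to 1); they miss things now and then, are a little off and sometimes report something else, mostly with a low value. They report only what shows in the picture. A call takes as long as a camera call. They do not tell look-alikes from the thing itself.
- robot.recognise(target, camera): "xyz" ([x, y, z] in mm, in world coordinates, good to about 4 mm: the middle of the surface that is visible of it).
- robot.cut_out(target, camera): "region" (420x560 bool, what is visible of it).
- robot.spot_point(target, camera): "xyz" ([x, y, z] in mm, in world coordinates, good to about 4 mm: a listed point, or the origin of a listed thing).
The state is a dict: "t": time; "joint_positions": joint angles; "joint_velocities": joint speeds; "joint_torque": joint torques, N m; "eef_pos": TCP position; "eef_rot": TCP orientation; "force": force on the tool from outside, world axes, zero at the start; "moment": the same for the moment, N m; "gripper_width": finger opening in mm; "gripper_force": force on a finger pad.
Only numpy, scipy, OpenCV 4.12 (cv2) and the standard library are available. Lean on these libraries where they do the work, as an engineer would, in place of code of your own. Each camera call takes 0.05 s, during which the arm holds its last target. There are 200 camera calls.

## Working session

There is one attempt and no reset: what is moved stays moved. The work goes in short steps, each a Python script; the robot and the scene stay as the last script left them, time stands still between calls to the robot, and variables do not carry over. Pictures are saved under pics/ and viewed, at most 10 in all, crops included, and the job is handed in when it is done.

```bash
ls; mkdir -p pics; python3 - <<'E'
from workcell import robot
import cv2,numpy as np
for c in("scene","top"):
    f=robot.grab_frame(c); cv2.imwrite(f"pics/{c}0.png",f["img"][:,:,::-1])
    print(c,np.round(f["intrinsics"],1).tolist(),np.round(f["camera_from_world"],3).tolist())
    for n in["sine_base","seat","plate_top","roller_mid","tall_stack_mid","short_stack_mid","sieve","brush","wash_bottle","weigh_dish","sample_jar"]:
        print(n,[(np.round(d["xyz"]).tolist(),round(d["confidence"],2)) for d in robot.spot_point(n,c)[:3]])
s=robot.get_state();print(s["t"],s["eef_rot"],s["gripper_width"])
E
```

```text
pics
scene [[536.4, 0.0, 271.4], [0.0, 536.4, 206.6], [0.0, 0.0, 1.0]] [[0.277, 0.961, 0.02, -123.584], [-0.675, 0.18, 0.715, 351.31], [0.683, -0.212, 0.699, -1775.488], [0.0, 0.0, 0.0, 1.0]]
sine_base [([643.0, -169.0, 1.0], 0.67)]
seat [([650.0, -129.0, 21.0], 0.96)]
plate_top [([645.0, -154.0, 144.0], 0.72)]
roller_mid [([645.0, -145.0, 127.0], 0.92)]
tall_stack_mid [([507.0, 112.0, 39.0], 0.97), ([435.0, 51.0, 38.0], 0.71)]
short_stack_mid [([468.0, 316.0, 21.0], 0.5)]
sieve [([374.0, -105.0, 1.0], 0.67)]
brush [([713.0, 157.0, -3.0], 0.91)]
wash_bottle [([708.0, 332.0, 1.0], 0.71), ([467.0, 312.0, 23.0], 0.48)]
weigh_dish [([364.0, 178.0, 2.0], 0.81)]
sample_jar [([454.0, -400.0, 4.0], 0.76), ([505.0, 114.0, 39.0], 0.42)]
top [[445.4, 0.0, 278.6], [0.0, 445.4, 208.7], [0.0, 0.0, 1.0]] [[-0.027, -0.999, -0.029, 3.956], [0.991, -0.03, 0.131, -566.62], [-0.132, -0.025, 0.991, -960.515], [0.0, 0.0, 0.0, 1.0]]
sine_base [([640.0, -171.0, 0.0], 0.6), ([452.0, -396.0, -2.0], 0.55)]
seat [([650.0, -130.0, 20.0], 0.92), ([714.0, 156.0, -3.0], 0.17)]
plate_top [([451.0, -396.0, 2.0], 0.75), ([644.0, -155.0, 141.0], 0.64), ([713.0, 333.0, -3.0], 0.55)]
roller_mid [([649.0, -143.0, 126.0], 0.93), ([646.0, -154.0, 139.0], 0.72)]
tall_stack_mid [([510.0, 116.0, 37.0], 0.72), ([438.0, 52.0, 37.0], 0.63)]
short_stack_mid [([471.0, 311.0, 23.0], 0.71)]
sieve [([372.0, -106.0, 1.0], 0.57)]
brush [([712.0, 153.0, -0.0], 0.76), ([374.0, -106.0, -1.0], 0.62)]
wash_bottle [([709.0, 337.0, -4.0], 0.6)]
weigh_dish [([360.0, 176.0, 4.0], 0.77)]
sample_jar [([458.0, -395.0, -1.0], 0.79)]
1.2 [ 1.98026020e-01  9.80196763e-01 -2.39524731e-05  1.75853202e-05] 85.40921673012303
```

View pics/scene0.png

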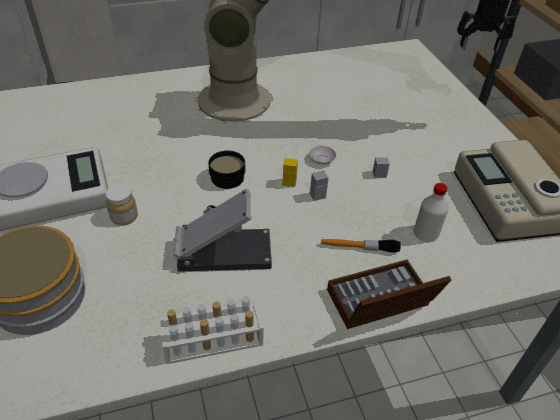

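View pics/top0.png

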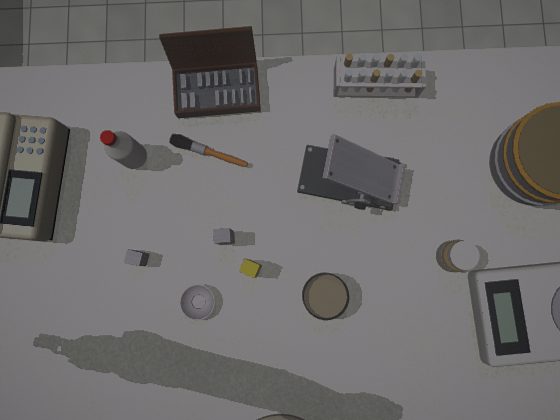

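Grey stacks: the tall one is at scene (319,185) / top (223,236), the short one at scene (381,167) / top (137,258). The yellow look-alike is at scene (290,172). The plate's raised free end points right in the scene view (+y), with its hinge on the left at (180,250). Next I'll fit the poses from the depth images.

```bash
cat > h.py <<'E'
from workcell import robot
import numpy as np, cv2
from scipy.spatial.transform import Rotation as R
def cloud(c):
    "world xyz of every pixel, plus image"
    f=robot.grab_frame(c); K=f["intrinsics"]; d=f["depth"].astype(float)
    v,u=np.mgrid[:420,:560]
    P=np.stack([(u-K[0,2])/K[0,0]*d,-(v-K[1,2])/K[1,1]*d,-d,np.ones_like(d)],-1)
    W=P@np.linalg.inv(f["camera_from_world"]).T
    W[d==0]=np.nan
    return W[...,:3],f["img"]
def near(W,c,r,z0,z1):
    return W[(np.hypot(W[...,0]-c[0],W[...,1]-c[1])<r)&(W[...,2]>z0)&(W[...,2]<z1)]
def rect(P):
    (c,s,a)=cv2.minAreaRect(P[:,:2].astype(np.float32)); return np.round(c,1),np.round(s,1),round(a,1)
E
python3 - <<'E'
from h import *
for c in("scene","top"):
    W,_=cloud(c)
    for n,p in(("tall",(508,114)),("short",(470,313)),("yellow",(436,51))):
        Q=near(W,p,40,15,100); zt=np.percentile(Q[:,2],97)
        T=Q[Q[:,2]>zt-5]
        print(c,n,"ztop",zt.round(1),"top",len(T),rect(T),"all",rect(Q))
    m=robot.cut_out("sine_base",c); m=m[0]["region"]; print("mask",m.sum())
    Q=near(W,(640,-165),170,17,27); print("base",len(Q),rect(Q))
    b=Q; np.save(f"base_{c}.npy",b)
    Q=near(W,(645,-170),140,50,180);
    # plate plane by RANSAC
    rng=np.random.default_rng(0);best=None
    for _ in range(300):
        a=Q[rng.choice(len(Q),3,False)];n=np.cross(a[1]-a[0],a[2]-a[0]);n/=np.linalg.norm(n)+1e-9
        k=abs((Q-a[0])@n)<2.5
        if best is None or k.sum()>best.sum():best=k
    I=Q[best];cen=I.mean(0);n=np.linalg.svd(I-cen,full_matrices=False)[2][2];n*=np.sign(n[2])
    print("plate",len(I),cen.round(1),n.round(3),"tilt",np.arccos(n[2]).round(3),"dir xy deg",np.degrees(np.arctan2(n[1],n[0])).round(1))
    e=np.array([n[0],n[1],0]);e/=np.linalg.norm(e);l=np.array([-e[1],e[0],0])
    u=np.cross(l,n)
    for ax,nm in((u,"along"),(l,"lat")): q=I@ax;print(nm,ax.round(3),np.percentile(q,[0.5,2,98,99.5]).round(1))
E
```

```text
scene tall ztop 78.5 top 106 (array([510.4, 110.7]), array([31.1, 38.6]), 7.8) all (array([508.8, 110.2]), array([37.7, 39.2]), 7.9)
scene short ztop 54.6 top 73 (array([468. , 310.8]), array([35.2, 33.9]), 76.4) all (array([468.1, 312.2]), array([38., 38.]), 75.9)
scene yellow ztop 79.2 top 96 (array([440. ,  52.8]), array([35.4, 34.4]), 67.5) all (array([439.6,  52.9]), array([36.1, 36.9]), 64.5)
mask 2581
base 2309 (array([ 639.5, -173.6]), array([220.2, 118.7]), 76.6)
plate 1735 [ 639.  -191.2  113.3] [-0.132 -0.608  0.783] tilt 0.672 dir xy deg -102.3
along [-0.166 -0.765 -0.622] [-123.1 -121.    66.6   69.4]
lat [ 0.977 -0.212  0.   ] [616.8 618.9 706.8 708.6]
top tall ztop 76.8 top 208 (array([508.2, 111.6]), array([29.8, 35.4]), 4.4) all (array([508.2, 111.2]), array([30.1, 36.4]), 3.4)
top short ztop 51.7 top 201 (array([467. , 311.5]), array([36.7, 29.5]), 74.5) all (array([467.1, 311.5]), array([36.7, 29.9]), 74.7)
top yellow ztop 77.0 top 220 (array([437.3,  53.5]), array([35.9, 29.9]), 65.9) all (array([437.3,  53.3]), array([36.3, 30. ]), 65.9)
mask 5612
base 1692 (array([ 635.6, -172.7]), array([220. , 118.6]), 76.5)
plate 2714 [ 635.1 -187.6  113.7] [-0.141 -0.606  0.783] tilt 0.672 dir xy deg -103.1
along [-0.177 -0.762 -0.622] [-129.3 -127.4   57.4   60.8]
lat [ 0.974 -0.227  0.   ] [617.  618.2 704.4 706.1]
```

```bash
cat >> h.py <<'E'
def quat(yaw,phi,flip=0):
    "tool z = forward(yaw)*sin(phi) - up*cos(phi), tool y horizontal"
    f=np.array([np.cos(yaw),np.sin(yaw),0]);k=np.array([0,0,1.])
    z=f*np.sin(phi)-k*np.cos(phi); y=np.cross(k,f)*(-1 if flip else 1); x=np.cross(y,z)
    return R.from_matrix(np.stack([x,y,z],1)).as_quat(), z
E
python3 - <<'E'
from h import *
yaw=np.radians(-103.3);d=np.array([np.cos(yaw),np.sin(yaw)]);l=np.array([-d[1],d[0]])
for c in("scene","top"):
    B=np.load(f"base_{c}.npy")[:,:2]; x=B@d;y=B@l
    x0=np.percentile(x,0.5);x1=np.percentile(x,99.5)
    k=x<x0+95
    print(c,"x ends",x0.round(1),x1.round(1),"y ends free part",np.percentile(y[k],[.3,1,99,99.7]).round(1), "all",np.percentile(y,[.3,99.7]).round(1))
    # yaw from side-edge max-y/min-y lines in bins
    for s,nm in((1,"+"),(-1,"-")):
        bx=np.arange(x0+5,x0+90,6);e=[(s*y[(x>=b)&(x<b+6)]).max()*s if ((x>=b)&(x<b+6)).sum()>3 else np.nan for b in bx]
        print(nm,np.round(e,1))
tall=np.array([508.8,111.2]);seat=np.array([637.5,-173])-45*d
print("seat",seat.round(1))
for phi in(50,60,65,70):
  for flip in(0,1):
    for nm,p,h,yw in(("pick",tall,42,-85.5),("place",seat,64,-103.3)):
        q,z=quat(np.radians(yw),np.radians(phi),flip)
        g=np.array([*p,h]); r=[]
        for off in([0,0,0],[0,0,60],[*(-120*np.array([np.cos(np.radians(yw)),np.sin(np.radians(yw))])),30]):
            j=robot.inverse_kinematics(g+19*z+off,q); r.append(None if j is None else np.round(j,2).tolist())
        print(phi,flip,nm,r)
E
```

```text
scene x ends -87.4 128.5 y ends free part [606.  606.9 719.3 720.4] all [606.4 720.7]
+ [718.6 721.5 718.8 720.7 721.8 721.3 718.7 720.4 718.6 719.2 719.8 719.3
 720.1 719.4 719.9]
- [606.6 606.8 606.1 606.8 604.8 606.4 606.8 606.  603.1 603.2 607.  613.
 616.9 608.5 611.3]
top x ends -87.3 129.6 y ends free part [605.6 606.  715.9 716.8] all [600.  716.8]
+ [716.8 716.5 716.2 717.1 716.9 717.9 716.6 717.1 644.8 642.7 642.9 640.6
 637.6 638.5 639.4]
- [605.6 606.6 605.1 605.6 605.2 606.9 606.2 607.6 605.7 605.8 605.8 606.
 605.2 605.6 606.6]
seat [ 647.9 -129.2]
50 0 pick [[-1.09, 1.05, 0.61, 2.06, 0.33, 0.66, -0.85], [-1.12, 0.95, 0.65, 2.06, 0.34, 0.74, -0.8], [-1.2, 1.0, 0.57, 1.9, 0.24, 0.92, -0.84]]
50 0 place [[-0.61, 1.08, 0.67, 1.8, 0.32, 0.77, -0.64], [-0.64, 1.0, 0.73, 1.8, 0.3, 0.83, -0.56], [-0.74, 1.07, 0.7, 1.67, 0.2, 0.98, -0.6]]
50 1 pick [[-0.53, 0.93, -0.26, 2.02, 0.95, 1.16, 1.62], [-0.5, 0.84, -0.32, 2.02, 0.91, 1.24, 1.69], [-0.63, 0.93, -0.35, 1.85, 0.81, 1.34, 1.67]]
50 1 place [[-0.11, 0.95, -0.18, 1.76, 0.97, 1.22, 1.93], [-0.09, 0.87, -0.22, 1.76, 0.95, 1.29
[... 1128 characters left out ...]
1, 1.05, 1.47, 1.84], [-0.13, 0.97, -0.24, 1.72, 1.04, 1.53, 1.89], [-0.25, 1.06, -0.29, 1.56, 0.96, 1.65, 1.87]]
70 0 pick [[-1.18, 1.24, 0.64, 1.96, 0.41, 0.91, -0.98], [-1.19, 1.14, 0.68, 1.99, 0.44, 0.96, -0.93], [-1.27, 1.19, 0.61, 1.79, 0.32, 1.17, -0.92]]
70 0 place [[-0.7, 1.26, 0.73, 1.73, 0.45, 0.97, -0.8], [-0.72, 1.19, 0.79, 1.74, 0.45, 0.99, -0.73], [-0.8, 1.24, 0.72, 1.58, 0.36, 1.19, -0.73]]
70 1 pick [[-0.57, 1.1, -0.32, 1.92, 0.96, 1.53, 1.52], [-0.54, 1.01, -0.37, 1.94, 0.95, 1.6, 1.56], [-0.66, 1.1, -0.41, 1.74, 0.86, 1.71, 1.57]]
70 1 place [[-0.17, 1.1, -0.2, 1.69, 1.07, 1.55, 1.81], [-0.14, 1.01, -0.24, 1.7, 1.07, 1.61, 1.86], [-0.25, 1.1, -0.3, 1.54, 0.99, 1.73, 1.85]]
```

```bash
cat >> h.py <<'E'
PHI=np.radians(62); YP=np.radians(-85.5); YB=np.radians(-103.3)
TALL=np.array([508.8,111.2,42.]); SEAT=np.array([649.9,-128.9,64.])
D=np.array([np.cos(YB),np.sin(YB),0]); UP=np.array([0,0,1.])
def st(m=""):
    s=robot.get_state();print(m,"t",round(s["t"],2),"tcp",np.round(s["eef_pos"],1),"w",round(s["gripper_width"],1),"gf",np.round(s["gripper_force"],1),"F",np.round(s["force"],1));return s
def snap(c,name,crop=None):
    f=robot.grab_frame(c)["img"]
    if crop: a,b,e,g=crop;f=cv2.resize(f[b:g,a:e],None,fx=3,fy=3,interpolation=cv2.INTER_CUBIC)
    cv2.imwrite(f"pics/{name}.png",f[:,:,::-1])
E
python3 - <<'E'
from h import *
q,z=quat(YP,PHI,0); g=TALL+19*z
robot.gripper_to(62)
robot.move_to(g-110*z+100*UP,q); st("above")
robot.move_linear(g-110*z,v=200); st("pre")
snap("scene","pre",(220,60,480,250))
E
```

```text
above t 3.62 tcp [502.5 192.2 184.6] w 62.0 gf 0.0 F [0.7 0.9 0.2]
pre t 4.28 tcp [502.8 191.1  85.5] w 62.1 gf 0.0 F [-0.  -1.2  0.8]
```

View pics/pre.png

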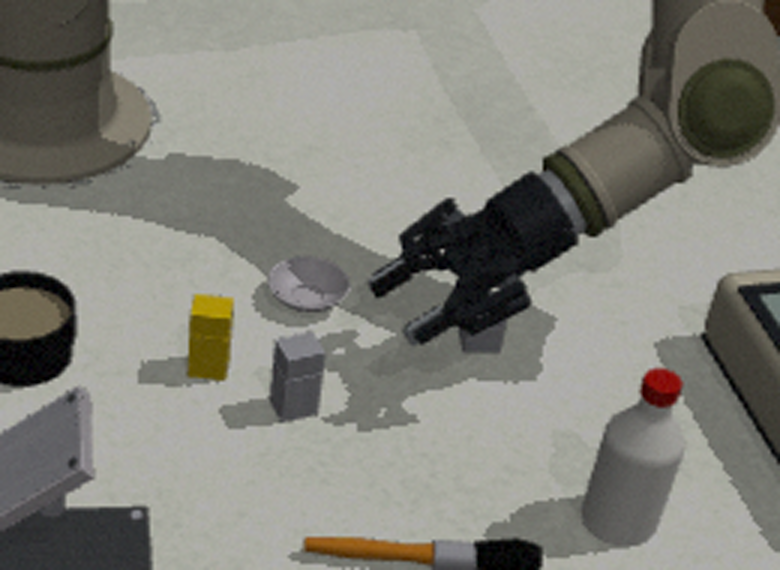

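The open gripper (fingers at crop (390,280) and (425,325)) points down at the tall stack (298,378) from behind. The short stack (482,335) is clear below it. Next I'll grasp and lift.

```bash
python3 - <<'E'
from h import *
q,z=quat(YP,PHI,0); g=TALL+19*z
print(robot.move_linear(g,v=110,stop_force=8)); st("at")
robot.gripper_to(20,80); s=st("grip")
if 26<s["gripper_width"]<34:
    robot.move_linear(g+45*UP,v=80); st("lift")
    snap("scene","lift",(220,60,480,250))
E
```

```text
False
at t 5.47 tcp [510.3  95.2  33.1] w 62.2 gf 0.0 F [-0.1 -0.2 -1. ]
grip t 5.87 tcp [510.2  95.   33.3] w 29.3 gf 78.4 F [-1.3  4.3  5. ]
lift t 6.58 tcp [510.1  94.7  77.9] w 29.1 gf 78.9 F [-0.4  0.1 -7.3]
```

View pics/lift.png

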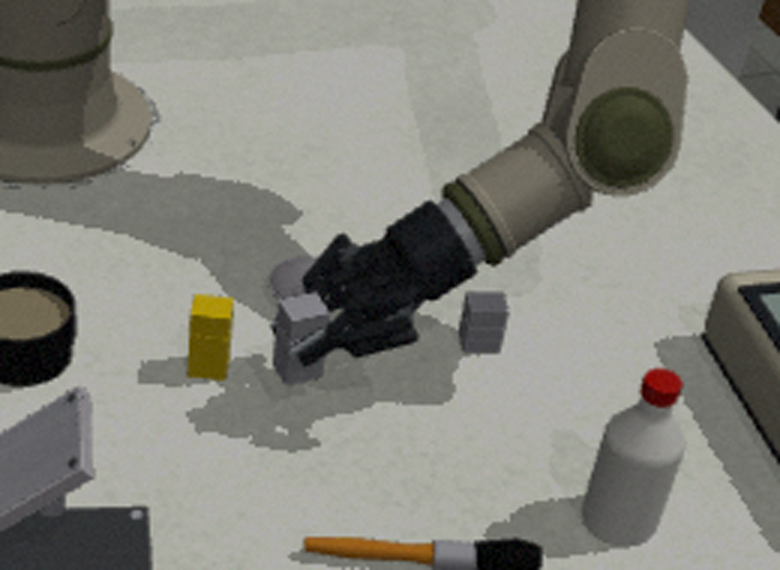

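The stack is upright in the grip (crop (300,340)), and the short stack and yellow block haven't moved. Next I'll carry it over and hover at the seat.

```bash
python3 - <<'E'
from h import *
q,z=quat(YB,PHI,0); g=SEAT+19*z
robot.move_linear(np.array(robot.get_state()["eef_pos"])+30*UP,v=120)
robot.move_to(g-150*D+45*UP,q); st("preplace")
robot.move_linear(g-130*D+5.5*UP,v=120); st("low")
print(robot.move_linear(g+5.5*UP,v=70,stop_force=10)); st("in")
snap("scene","in",(130,110,390,300))
W,_=cloud("scene");
for d in robot.spot_point("tall_stack_mid","scene")[:3]+robot.spot_point("roller_mid","scene")[:1]: print(np.round(d["xyz"],1),d["confidence"])
E
```

```text
preplace t 7.84 tcp [6.798e+02 1.000e-01 9.850e+01] w 29.1 gf 79.1 F [-0.5  0.2 -7.5]
low t 8.36 tcp [675.8 -18.4  60.5] w 29.4 gf 79.1 F [ 0.8  0.6 -7. ]
False
in t 10.37 tcp [ 646.3 -144.8   60.5] w 29.2 gf 79.1 F [ 0.2 -0.6 -7.3]
[436.9  56.5  37.4] 0.92
[ 649.8 -128.1   64.6] 0.59
[ 645.9 -141.8  123.8] 0.9
```

View pics/in.png

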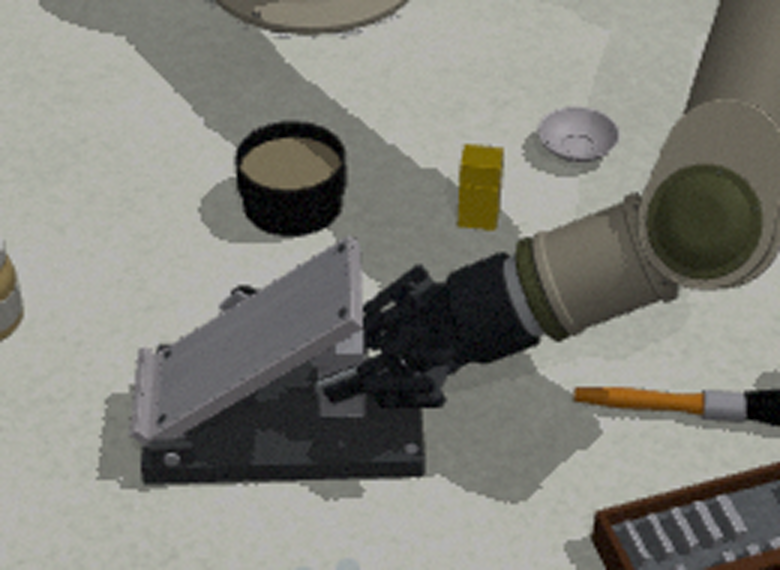

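The stack hovers under the plate (crop (345,390)), and the network puts its middle at (650,-128,65), where it should be. Next I'll lower it gently, release and back out.

```bash
python3 - <<'E'
from h import *
q,z=quat(YB,PHI,0); g=SEAT+19*z
print(robot.move_linear(g-2.5*UP,v=8,stop_force=4)); st("down")
robot.gripper_to(56); st("open")
robot.hold(0.2)
p=np.array(robot.get_state()["eef_pos"])
print(robot.move_linear(p-110*D,v=80,stop_force=6)); st("out")
robot.move_linear(p-150*D+120*UP,v=200); st("up")
W,_=cloud("scene"); snap("scene","placed",(130,110,390,300))
for d in robot.spot_point("tall_stack_mid","scene")[:3]: print(np.round(d["xyz"],1),d["confidence"])
# visible stack faces in base frame
L=np.array([-D[1],D[0],0]); c=np.array([639.6,-172.7,0])
m=[d for d in robot.cut_out("tall_stack_mid","scene")]
for d in m:
    Q=W[d["region"]];Q=Q[np.isfinite(Q[:,0])];B=np.stack([(Q-c)@D,(Q-c)@L,Q[:,2]],1)
    print(round(d["confidence"],2),len(Q),np.percentile(B,[3,50,97],axis=0).round(1).tolist())
E
```

```text
True
down t 11.25 tcp [ 646.  -145.2   55.3] w 29.3 gf 80.1 F [0.1 1.5 8.2]
open t 11.62 tcp [ 645.6 -144.2   52.9] w 55.8 gf 0.0 F [-0.5  0.2  0.2]
False
out t 13.35 tcp [670.7 -37.8  53.1] w 56.4 gf 0.0 F [-0.8 -0.2  0.7]
up t 14.13 tcp [679.5   1.7 171.9] w 56.0 gf 0.0 F [ 0.7 -1.3 -0.3]
[ 646.3 -128.3   61.8] 0.88
[435.1  53.6  37.4] 0.56
[ 644.3 -155.2  143.9] 0.44
0.76 361 [[-191.3, -258.7, 7.1], [-172.4, -235.8, 52.6], [-155.9, -229.7, 78.5]]
0.54 309 [[-59.0, 0.4, 31.4], [-46.8, 13.3, 66.0], [-28.3, 16.4, 99.7]]
```

View pics/placed.png

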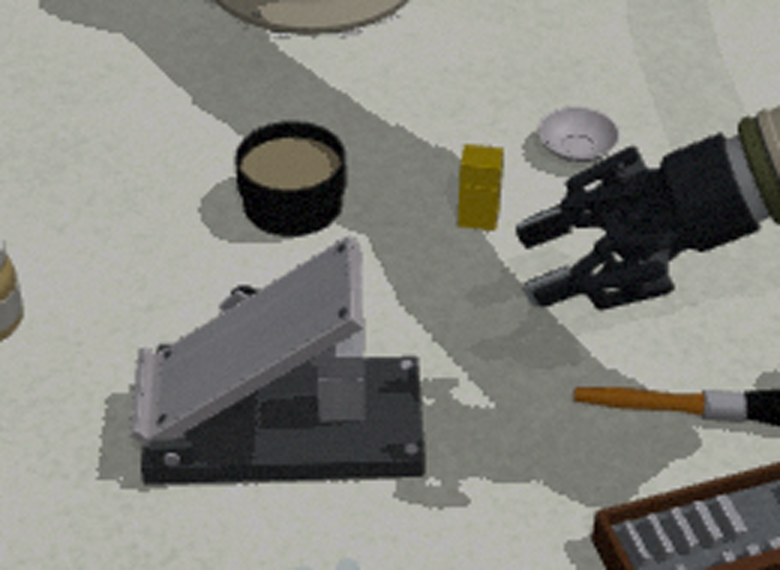

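The stack stands upright and square at base x ≈ -45 (crop (342,390)), and the plate is still raised. Next I'll press the plate down square above its roller with the fingers closed.

```bash
cat >> h.py <<'E'
C=np.array([639.6,-172.7,0])
def ptop(th,off=0):
    return C+85*D+32*UP+150*(-np.cos(th)*D+np.sin(th)*UP)+(20+off)*(np.sin(th)*D+np.cos(th)*UP)
E
python3 - <<'E'
from h import *
p=np.array(robot.get_state()["eef_pos"])
for fl in(0,1):
    for ph in(0,-.3,-.6):
        q,z=quat(YB,ph,fl)
        print(fl,ph,[None if j is None else np.round(j,2).tolist() for j in(robot.inverse_kinematics(P,q) for P in(ptop(.672,60),ptop(.51)))])
q,z=quat(YB,-.55,0)
robot.gripper_to(0)
robot.move_linear(p+110*UP,v=200)
robot.move_to(ptop(.672)+140*UP,quat(YB,0,0)[0]); st("over")
robot.move_to(ptop(.672,40),q); st("off40")
snap("scene","over",(130,110,390,300))
E
```

```text
0 0 [[0.16, 0.57, 0.07, 1.79, -0.05, 0.78, 0.02], [0.08, 0.65, 0.06, 1.84, -0.06, 0.65, -0.05]]
0 -0.3 [[0.43, 0.6, -0.12, 1.77, -0.32, 0.83, 0.31], [0.39, 0.68, -0.2, 1.83, -0.29, 0.67, 0.24]]
0 -0.6 [[0.68, 0.69, -0.33, 1.73, -0.49, 0.92, 0.51], [0.67, 0.78, -0.43, 1.79, -0.45, 0.74, 0.46]]
1 0 [[-0.41, 0.84, 1.11, 1.83, -0.88, 1.06, -2.32], [-0.48, 0.95, 1.11, 1.88, -1.02, 1.02, -2.28]]
1 -0.3 [[-0.18, 0.79, 0.92, 1.81, -0.98, 1.19, -2.19], [-0.17, 0.8, 0.74, 1.86, -1.01, 1.0, -2.23]]
1 -0.6 [[0.14, 0.74, 0.55, 1.77, -0.99, 1.25, -2.16], [0.17, 0.77, 0.37, 1.83, -1.02, 1.05, -2.16]]
over t 16.55 tcp [ 644.3 -151.   279.3] w 0.0 gf 0.0 F [ 0.4  0.2 -0.3]
off40 t 17.28 tcp [ 639.2 -174.8  171.3] w -0.1 gf 0.0 F [-0.   0.   1.5]
```

View pics/over.png

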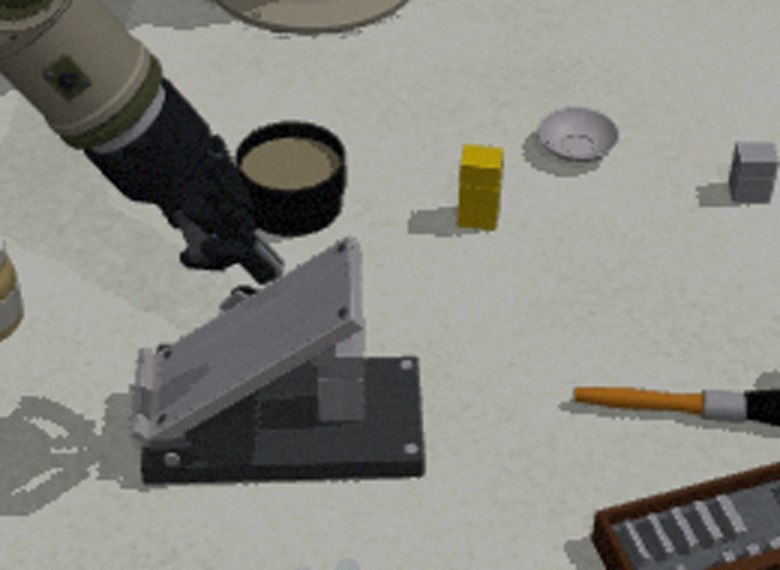

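The closed fingers (crop (265,260)) are poised off the plate, square to it above the roller. Next I'll press.

```bash
python3 - <<'E'
from h import *
print(robot.move_linear(ptop(.672,6),v=40,stop_force=6)); st("near")
hit=False
for th,v,f in((.62,10,9),(.575,10,9),(.545,10,9),(.53,5,8),(.5236,3,6),(.515,3,6),(.505,3,6),(.495,3,6)):
    hit=robot.move_linear(ptop(th),v=v,stop_force=f); st(f"{th} {hit}")
    if hit: break
W,_=cloud("scene"); Q=near(W,(645,-190),60,50,180)
snap("scene","press",(130,110,390,300))
E
```

```text
False
near t 18.33 tcp [ 643.4 -157.3  145.8] w 0.0 gf 0.0 F [ 1.6 -1.4  0.9]
0.62 False t 19.87 tcp [ 645.5 -148.   135.3] w 0.2 gf 0.8 F [ 0.3 -0.2  1.8]
0.575 False t 20.7 tcp [ 646.4 -143.5  130.1] w -0.2 gf 0.3 F [ 0.3 -1.1  0.3]
0.545 False t 21.3 tcp [ 647.1 -140.5  126.7] w 0.2 gf 0.3 F [ 0.1 -0.6  1.2]
0.53 False t 21.9 tcp [ 647.5 -139.2  125.1] w -0.2 gf 1.0 F [-0.8 -0.6  1.8]
0.5236 True t 22.24 tcp [ 647.5 -139.   124.7] w 0.1 gf 2.3 F [-0.8 -0.5  4.2]
```

View pics/press.png

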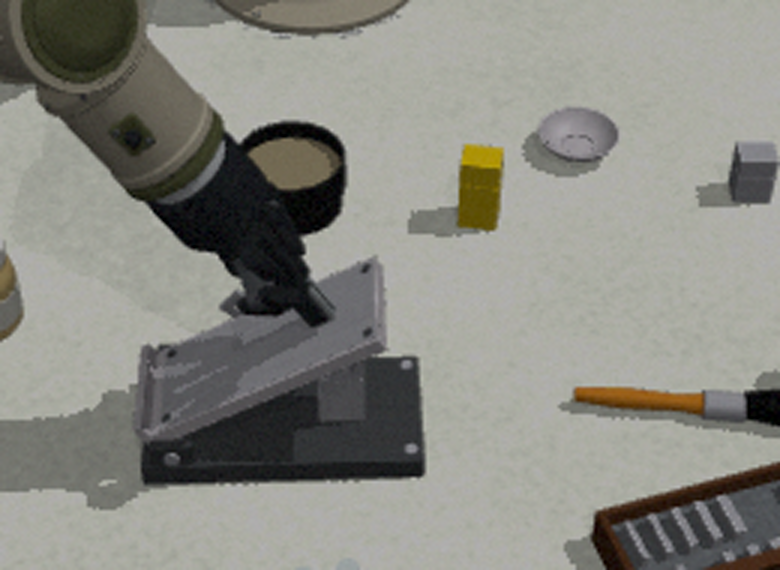

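The plate is down and its roller seems to meet the stack top (crop (345,365)). I'll press once more lightly to confirm it stops dead, then back off and measure the angle.

```bash
python3 - <<'E'
from h import *
p=np.array(robot.get_state()["eef_pos"]); n=np.sin(.524)*D+np.cos(.524)*UP
print(robot.move_linear(p-4*n,v=3,stop_force=9)); s=st("firm"); print("advance",((p-np.array(s["eef_pos"]))@n).round(2))
p=np.array(s["eef_pos"])
robot.move_linear(p+25*n,v=30); st("off")
robot.move_linear(p+120*n+60*UP,v=200); st("away")
for c in("scene","top"):
    W,_=cloud(c)
    Q=near(W,(640,-187),75,50,180);best=None;rng=np.random.default_rng(0)
    for _ in range(300):
        a=Q[rng.choice(len(Q),3,False)];m=np.cross(a[1]-a[0],a[2]-a[0]);m/=np.linalg.norm(m)+1e-9
        k=abs((Q-a[0])@m)<2.5
        if best is None or k.sum()>best.sum():best=k
    I=Q[best];m=np.linalg.svd(I-I.mean(0),full_matrices=False)[2][2]
    print(c,len(I),"tilt",np.arccos(abs(m[2])).round(3))
    for d in robot.cut_out("tall_stack_mid",c):
        Q=W[d["region"]];Q=Q[np.isfinite(Q[:,0])];B=np.stack([(Q-C)@D,(Q-C)@np.cross(UP,D),Q[:,2]],1)
        print(round(d["confidence"],2),len(Q),np.percentile(B,[3,50,97],axis=0).round(1).tolist())
snap("scene","end",(130,110,390,300))
E
```

```text
True
firm t 22.91 tcp [ 647.5 -138.9  124.6] w 0.2 gf 2.6 F [-0.4 -1.6  5.1]
advance 0.07
off t 23.9 tcp [ 644.6 -150.9  146.2] w -0.2 gf 0.0 F [-0.1  0.5  0.2]
away t 24.8 tcp [ 633.3 -196.5  287.4] w -0.3 gf 0.0 F [ 0.7  1.  -0.1]
scene 1574 tilt 0.523
0.9 375 [[-191.7, -260.1, 6.8], [-172.0, -236.2, 53.3], [-154.9, -230.1, 79.1]]
0.46 226 [[-60.7, 10.3, 26.0], [-46.2, 13.9, 50.9], [-27.8, 40.3, 99.6]]
top 2398 tilt 0.523
0.8 314 [[-192.7, -266.4, -1.9], [-171.9, -249.4, 73.3], [-154.4, -233.2, 77.1]]
```

View pics/end.png

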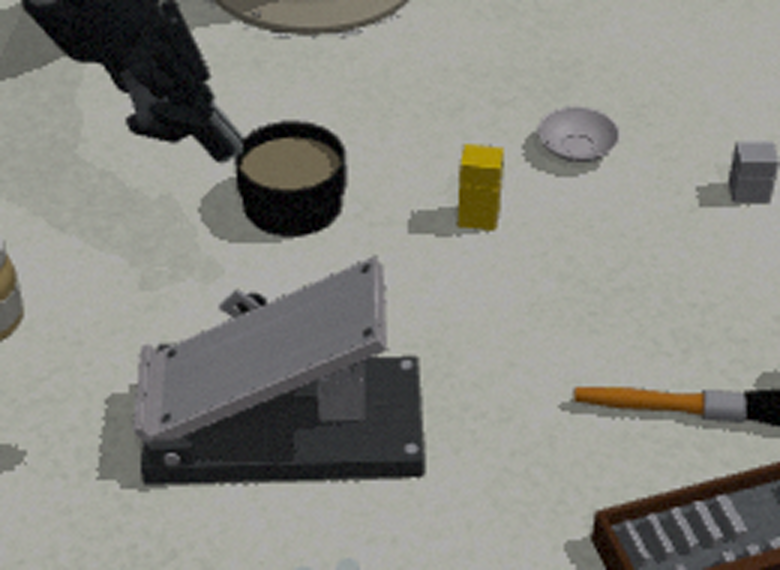

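The plate reads 0.523 rad in both cameras. It advanced only 0.07 mm under the firmer press, the stack stands square under the roller (crop (342,390)), and the robot is clear.

```bash
python3 -c "
from workcell import robot
print(robot.hand_in())"
```

```text
the job is handed in; nothing more can be done
None
```

The sine plate is set to 30 degrees: its roller rests on the taller stack, which stands upright and square on the base, both cameras measure 0.523 rad, and the job was handed in at about 25 s with the robot clear.

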